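Free the ratchet pawl and press the tube-rack hold-down arm home

TASK

The rack of capped tubes stands ready in the hold-down station: press the red ratchet pawl's thumb tab fully down so that the pawl is free of the teeth, and leave it free. Then push the blue arm down by its paddle until its pad rests fully on the tube caps, and move the hand clear. Use fingertips only: grasp and lift nothing, and leave the rack and the glassware around it where they stand.

Things in the scene. Friction and masses are not known exactly. Their poses are not given: they have to be found in the camera images.
- station: Grey hold-down station fixed to the bench. Origin: bench level, mid tray in x; z up, turned by its yaw. mm in its frame: base x -85..85, y -100..165, 40 high. Arm hinge axis along x through (0, 90, 138), arm reaching towards -y over the tray; red pawl's hinge along x through (0, 132, 83), its tab reaching towards +y. Dark cheeks at the arm hinge (x -28..28, y 72..108) are 150 high.
- hinge_point (a point): Point on the arm's hinge axis, in the arm's mid-plane; 138 mm above the bench. Axes as the station's.
- paddle (a point): Centre of the top face of the blue paddle at the arm's end, where one pushes: 94 mm (station x) by 58 by 10 mm, 217 mm from the hinge axis. With the arm level it is at (0, -127, 142) mm in the station's frame; at joint value q, that point turned upwards about the hinge axis by 0.8 - q. The face slopes up outwards 0.4 rad at q = 0, flat at 0.4, down outwards 0.4 rad at 0.8.
- hold_arm (a joint): Angle of the blue arm, rad, downwards from its top stop: 0 raised (46 degrees up), 0.80 level, pad resting on the tube caps (0.83 hard stop). It starts between 0.01 and 0.12. The hinge is stiff: the arm stays where it is left and needs about 3 to 6 N downwards at the paddle. With the pawl engaged a tooth stops it at about 0.17, giving to 0.22 under 25 N.
- pawl_tab (a point): Centre of the top face of the red thumb tab of the pawl, where one presses. Its end is 36 mm (station x) by 32 by 8 mm; the point is 58 mm from the pawl's hinge axis, at (0, 187, 101) mm in the station's frame when engaged and (0, 189, 73) mm when fully pressed; nothing is above it.
- pawl (a joint): Angle of the red pawl, rad: 0 engaged in the teeth, its tab sloping up; it grows as the tab is pressed down. From about 0.2 the nose is clear of the teeth; 0.50 is the stop, fully pressed. It does not spring back: friction keeps it where it is left. It takes about 2 to 3 N at the tab, straight down.
- tube_rack: Loose grey rack of twelve white-capped tubes, 105 mm (x) by 85 mm (y), 78 mm high to the cap tops, 0.45 kg, standing in the station's tray at 40 mm above the bench. Origin: centre of its underside.
- amber_bottle: Bystander: closed amber bottle, 60 mm across, 115 mm high, standing on the bench. Origin: centre of its underside.
- beaker: Bystander: open glass beaker, 64 mm across, 75 mm high, standing on the bench. Origin: centre of its underside.
- white_jar: Bystander: white jar with red lid, 60 mm across, 75 mm high, standing on the bench. Origin: centre of its underside.

How it is judged:
By the outcome, as a careful person would: the job done as asked, in the order asked, and still so for the second after the job is handed in, with the robot touching nothing.
It also fails if it takes over 51 s, if anything falls off the work surface, if the arm or the gripper's body presses on something with over 40 N, if the wrist force passes 120 N, or if a joint passes its speed limit or range.

ROBOT

A 6-joint arm with a two-finger parallel gripper is mounted at the origin on the work surface. World frame = base frame: x ahead of the robot, y to its left, z up, the work surface at z = 0. Lengths are in mm, angles in rad, forces in N, time in s.
With the tool pointing down it reaches from about 275 to 1000 mm from the base axis. Payload 8.4 kg.
Tool frame: the origin (TCP) lies at the very end of the fingers, on their centre line; the grasp point (between the pads) lies 19 mm behind it; z points along the fingers, y is the direction in which the jaws open and shut (so a half turn about z gives the same grasp; the last joint's range is limited). The gripper opens to 85 mm and grips with 20 to 120 N. Pads are 22 mm wide; open, the fingers measure 114 mm over their backs; the gripper's body (76 mm by 85 mm) begins 54 mm behind the grasp point. The pads swing forward as they close: fully open they stand 13 mm farther back than shut.
Start: joints at [1.112, 0.353, 1.633, -0, 1.155, -0.002], TCP at [275.673, 560.921, 231.281] pointing down, gripper open.
Joint ranges: [-2.63, 2.63], [-0.92, 2.1], [0.06, 2.66], [-1.3, 4.44], [0, 2.69], [-3.02, 3.02]. Speed limits (rad/s): [2.22, 2.22, 2.79, 3.14, 3.14, 3.14].

INTERFACE

Orientations are given as [roll, pitch, yaw] about the fixed x, y, z axes, in that order (R = Rz(yaw) Ry(pitch) Rx(roll)).
In Python, from rig import r gives the robot as it stands.
- The arm moves only by the tool move_arm, never from a script. Its argument "increments" is a list of rows, each an object of numbers: "tx", "ty", "tz": the shift along the tool's x, y, z in cm; "rx", "ry", "rz": the turn, a rotation vector about the tool's x, y, z in degrees; "gripper": the gripper's target within -1 to 1 (fully open at 1, half-way at 0, shut at -1). A call has 1 to 12 rows; each row shifts and turns the commanded pose from where the row before left it, along the tool's axes as they then stand; what a row does not reach is not made up. A row lasts 1/10 s, in which the tool goes at most 50 mm and 8.59 degrees, less where a joint would pass 70% of its speed; a pose out of reach is approached as far as the arm can. A call is refused whole if a number of a shift passes 5 or a number of a turn 8.59, either way. A call with a gripper value outside its range is refused whole. The fingers move at their own pace and stop on an object; "squeeze" is the grip in N (left out, the last holds). Time passes only in rows, so rows that do not move let the fingers close. It gives the time, the measured TCP pose, the force and the opening at its end, in the units of the state.
- r.sense(): the state, without advancing time (a new reading comes with each control period).
- r.grab_frame(name): name is "side" or "top" or "wrist"; returns (picture, depth): 400x640x3 uint8, red, green, blue; 400x640 float32, mm along the optical axis (not along the pixel's ray), 0 where there is no reading.
- r.camera_model(name): a dict with "fx", "fy", "cx", "cy" (pixels), "R" (3x3) and "t" (3): a world point X has camera coordinates R X + t; the wrist camera has in their place "hand_eye" (4x4, takes a point from camera to tool coordinates, whose origin is the TCP and whose axes are the flange's). Camera axes: x right, y down, z forward; pixel columns grow to the right and rows downward; lengths in mm; the calibration is good to about 2 mm. A picture is of the moment at which its call begins: read the wrist's pose just before it. camera_model takes no time and is no camera call.
- r.sign_off(): hands the job in, once; it reports no verdict.
Trained networks look in the newest picture that a camera, given by its name, has taken for a name from the list of things; names that differ only in an ending like _2 or _b are one class to them, and where a whole thing is asked for, a point or a joint stands for the part that bears it (a point fixed in the world has none). Each returns a list of dicts, best first, with "confidence" (0 to 1); they miss things now and then, are a little off and sometimes report something else, mostly with a low value. They report only what shows in the picture. A call takes as long as a camera call.
- r.cut_out(query, camera): "mask" (400x640 bool, what is visible of it) and "bbox" ([left, top, right, bottom] in pixels, round what is visible of it).
- r.place_of(query, camera): "location" ([row, column] in pixels: a listed point, or the origin of a listed thing).
The state is a dict: "clock": time; "qpos": joint angles; "qvel": joint speeds; "joint_efforts": joint torques, N m; "eef_pos": TCP position; "tcp_rot": TCP orientation; "contact_force": force on the tool from outside, world axes, zero at the start; "wrist_torque": the same for the moment, N m; "opening": opening from 0.0 (shut) to 1.0 (fully open).
Only numpy, scipy, OpenCV 4.12 (cv2) and the standard library are available. Lean on these libraries where they do the work, as an engineer would, in place of code of your own. Each camera call takes 0.05 s, during which the arm holds its last target. There are 200 camera calls.

## Working session

There is one attempt and no reset: what is moved stays moved. The work goes in short steps, Python scripts to look and compute and a tool call to move; the robot and the scene stay as the last step left them, time stands still between calls to the robot, and variables do not carry over. Pictures are saved under pics/ and viewed, about 8 in all and at most 12, crops included, and the job is handed in when it is done.

Besides the shell and the picture viewer there is one more tool, called after "Call:" as name([rows], argument=value, ...), one row to a line, values as JSON. move_arm: Moves the arm, as the interface text tells. Its arguments: {"type":"object","properties":{"increments":{"type":"array","items":{"type":"object","properties":{"tx":{"type":"number"},"ty":{"type":"number"},"tz":{"type":"number"},"rx":{"type":"number"},"ry":{"type":"number"},"rz":{"type":"number"},"gripper":{"type":"number"}}}},"squeeze":{"type":"number"}},"required":["increments"]}

```bash
mkdir -p pics
cat > h.py <<'E'
import numpy as np, cv2
from rig import r
def P(cam,row,col,d):
    m=r.camera_model(cam); c=np.array([(col-m['cx'])/m['fx']*d,(row-m['cy'])/m['fy']*d,d])
    return np.array(m['R']).T@(c-np.array(m['t']))
def med(dep,row,col,k=3):
    a=dep[int(row)-k:int(row)+k+1,int(col)-k:int(col)+k+1]; a=a[a>0]
    return float(np.median(a)) if a.size else 0
E
python3 - <<'E'
from h import *
np.set_printoptions(precision=1,suppress=True)
ims=[]
for cam in ("side","top"):
    im,d=r.grab_frame(cam); cv2.imwrite(f"pics/{cam}0.png",im[:,:,::-1])
    for q in ("station","hinge_point","paddle","pawl_tab","tube_rack","amber_bottle","beaker","white_jar"):
        for o in r.place_of(q,cam)[:2]:
            y,x=o['location']; dd=med(d,y,x); print(cam,q,round(o['confidence'],2),int(y),int(x),P(cam,y,x,dd) if dd else None)
print(r.sense())
E
```

```text
side station 0.83 285 344 [ 533.2 -100.6   48.4]
side station 0.43 233 269 [508.8 130.3 104.2]
side hinge_point 0.66 230 307 [536.8  18.7 147.2]
side paddle 0.69 185 368 [ 610.2 -103.6  283.3]
side pawl_tab 0.64 234 272 [512.5 123.4 100.8]
side pawl_tab 0.33 272 349 [ 541.8 -109.1   86.6]
side tube_rack 0.96 273 346 [ 537.5 -104.1   82.1]
side amber_bottle 0.69 318 427 [ 590.4 -293.1   27. ]
side beaker 0.86 244 246 [505.2 226.9  26.1]
side white_jar 0.64 241 366 [733.5  -9.7  26. ]
side white_jar 0.19 271 346 [ 539.5 -101.4   86.5]
top station 0.71 228 363 [544.6 -41.6 194.7]
top hinge_point 0.82 230 333 [544.2  35.5 180.1]
top paddle 0.87 200 395 [ 595.2 -116.6  287.7]
top pawl_tab 0.5 248 301 [511.7 124.  102.1]
top tube_rack 0.86 223 368 [554.5 -54.2 207.9]
top amber_bottle 0.62 208 432 [ 608.9 -258.7   72.2]
top beaker 0.76 255 257 [507.  260.1   4.5]
top white_jar 0.73 168 336 [741.3  11.8  74.8]
{'clock': 0.9, 'qpos': array([ 1.1,  0.4,  1.6, -0. ,  1.2, -0. ]), 'qvel': array([-0.,  0.,  0.,  0.,  0.,  0.]), 'joint_efforts': array([ -0. , -60.5, -34.2,  -0. ,   0. ,  -0. ]), 'eef_pos': array([275.7, 560.9, 231.3]), 'tcp_rot': array([3.1, 0. , 2.7]), 'contact_force': array([-0.4, -0.8, -0. ]), 'wrist_torque': array([-0.,  0.,  0.]), 'opening': 0.9999760283108569}
```

View pics/side0.png

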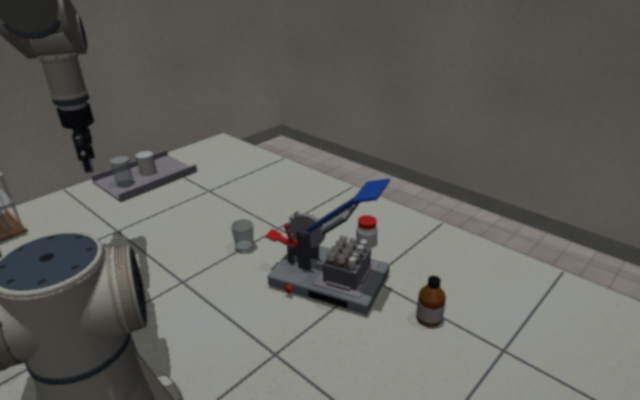

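View pics/top0.png

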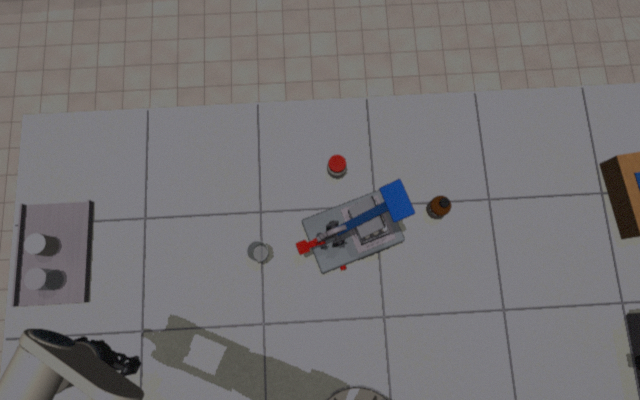

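The side view shows the station with the raised blue arm (paddle ~185,368) and the red tab (~234,272). The top view agrees: tab at 248,301 and paddle at 200,395. The tab-to-paddle distance of 254.7 mm matches the model for q≈0.06. Station yaw is about 0.334.

```bash
cat >> h.py <<'E'
from scipy.spatial.transform import Rotation as Ro
def delta(target,yaw=None):
    s=r.sense(); R=Ro.from_euler('xyz',s['tcp_rot'])
    print('t',s['clock'],'pos',s['eef_pos'].round(1),'rot',s['tcp_rot'].round(3),'F',s['contact_force'].round(1))
    print('tool delta cm',(R.inv().apply(np.array(target)-s['eef_pos'])/10).round(2))
    if yaw is not None: print('turn deg',(R.inv()*Ro.from_euler('xyz',[np.pi,0,yaw])).as_rotvec(degrees=True).round(1))
E
python3 - <<'E'
from h import *
np.set_printoptions(precision=1,suppress=True)
for cam in("top","side"):
  im,d=r.grab_frame(cam)
  for q in("pawl","pawl_tab","paddle","hold_arm"):
    for o in r.cut_out(q,cam)[:1]:
        m=(o['mask']&(d>0)); ys,xs=np.nonzero(m); X=np.array([P(cam,y,x,d[y,x]) for y,x in zip(ys,xs)])
        hsv=cv2.cvtColor(im,cv2.COLOR_RGB2HSV)[ys,xs]
        u=np.array([-.328,.945]); o0=np.array([573,-52.7]); S=np.c_[(X[:,:2]-o0)@[.945,.328],(X[:,:2]-o0)@u,X[:,2]]
        print(cam,q,round(o['confidence'],2),m.sum(),np.percentile(S,[2,50,98],axis=0).tolist())
        if 'pa' in q:
            t=S[S[:,1]>170] if 'pawl' in q else S[S[:,1]<-40]
            if len(t): print('  end part',len(t),t.mean(0),t.min(0),t.max(0))
delta([511.7,124,180],.334+np.pi/2)
E
```

```text
top pawl 0.69 217 [[-13.743901577072469, 132.52607997038044, 87.58348532394346], [-0.1588561296196493, 174.20125249414284, 99.8600674593135], [18.286569038601037, 197.6657724630062, 141.2391558383138]]
  end part 126 [  1.8 184.4 101.1] [-15.5 170.   93. ] [ 19.7 199.3 109.4]
top pawl_tab 0.82 233 [[-14.980838429556266, 131.78182301687744, 24.27498876564726], [-1.3468610275712702, 173.67518909241355, 99.28955382993239], [17.447270708623833, 198.00532792167854, 141.42390200576386]]
  end part 132 [  0.4 184.6  99.5] [-16.  170.    0.4] [ 18.4 199.8 109.4]
top paddle 0.59 2366 [[-45.017578422482636, -115.77144854923785, 3.4394520878224206], [-2.696959629063425, -19.950485509582343, 226.16277397704317], [43.323842531403244, 121.79129455208395, 297.4032404947236]]
  end part 1000 [ -0.4 -74.3 268.1] [ -49.  -174.5   -4.7] [ 97.8 -40.1 301.9]
top hold_arm 0.85 2230 [[-44.98762360257828, -95.40970868397793, 140.4838806047307], [-2.920228654403955, -19.950485509582343, 228.9943274790566], [41.184366147029735, 123.983257213755, 297.4506403694997]]
side pawl 0.63 337 [[-13.538344021157315, 12
[... 438 characters left out ...]
76]]
  end part 110 [  0.9 184.4 100.5] [-14.9 170.2   0.2] [134.1 218.4 106.3]
side paddle 0.78 1825 [[-46.08318214702641, -96.83117116101226, 111.2660423070726], [-5.701890170945973, 12.411667000051603, 200.6270483866235], [32.97831617056808, 131.5233059367982, 297.2584909291171]]
  end part 489 [-12.4 -74.4 289.6] [ -49.1 -100.   251.2] [ 39.6 -41.5 299.6]
side hold_arm 0.59 1800 [[-46.05859664169164, -97.58308645069381, 111.02415904026964], [-5.6765240980421385, 13.365824185818475, 198.96893418782074], [33.47616480815439, 133.37300728519253, 297.269127094146]]
t 1.4 pos [275.7 560.9 231.3] rot [-3.1 -0.   2.7] F [-0.6 -1.1 -0.4]
tool delta cm [-40.5 -28.8   5.1]
turn deg [-0.   0.  44.7]
```

Call:
move_arm([
  {"tx":-3.4,"ty":-2.4,"gripper":-1},
  {"tx":-3.4,"ty":-2.4,"gripper":-1},
  {"tx":-3.4,"ty":-2.4,"gripper":-1},
  {"tx":-3.4,"ty":-2.4,"gripper":-1},
  {"tx":-3.4,"ty":-2.4,"gripper":-1},
  {"tx":-3.4,"ty":-2.4,"gripper":-1},
  {"tx":-3.4,"ty":-2.4,"gripper":-1},
  {"tx":-3.4,"ty":-2.4,"gripper":-1},
  {"tx":-3.4,"ty":-2.4,"gripper":-1},
  {"tx":-3.4,"ty":-2.4,"gripper":-1},
  {"tx":-3.4,"ty":-2.4,"gripper":-1},
  {"tx":-3.1,"ty":-2.4,"gripper":-1},
])

```text
invalid input
```

Call:
move_arm([
  {"rz":7.45},
  {"rz":7.45},
  {"rz":7.45},
  {"rz":7.45},
  {"rz":7.45},
  {"rz":7.45},
  {},
])

```text
invalid input
```

Run:
```python
from h import *
np.set_printoptions(precision=1,suppress=True)
delta([511.2,125,115],.334+np.pi/2)
im,d=r.grab_frame("wrist"); cv2.imwrite("pics/w1.png",im[:,:,::-1])
print(r.sense()['opening'],[(o['location'],o['confidence']) for o in r.place_of("pawl_tab","wrist")])
```

```text
t 1.4 pos [275.7 560.9 231.3] rot [-3.1 -0.   2.7] F [-0.6 -1.1 -0.4]
tool delta cm [-40.4 -28.7  11.6]
turn deg [-0.   0.  44.7]
1.000078884319631 []
```

View pics/w1.png

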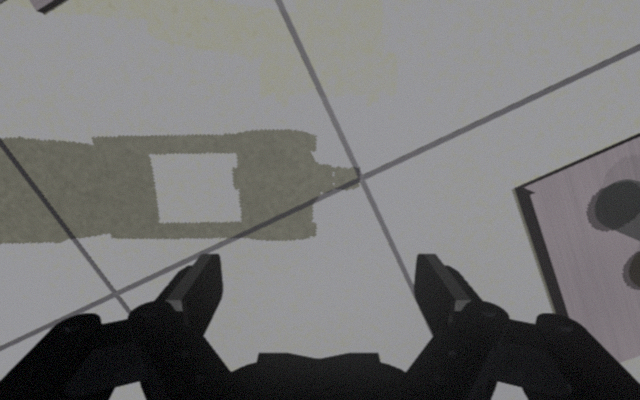

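The arm did not move because both calls were refused, and the wrist picture shows only the bench at the start pose. I'll try again with every key given.

Call:
move_arm([
  {"tx":-3.4,"ty":-2.4,"tz":0,"rx":0,"ry":0,"rz":0,"gripper":-1},
], squeeze=20)

```text
clock: 1.6
eef_pos: [294.6, 527.1, 231.3]
tcp_rot: [3.139, -0.001, 2.688]
contact_force: [1.5, 0.2, -0.1]
opening: 0.858
```

Call:
move_arm([
  {"tx":-3.4,"ty":-2.4,"tz":0,"rx":0,"ry":0,"rz":0,"gripper":-1},
  {"tx":-3.4,"ty":-2.4,"tz":0,"rx":0,"ry":0,"rz":0,"gripper":-1},
  {"tx":-3.4,"ty":-2.4,"tz":0,"rx":0,"ry":0,"rz":0,"gripper":-1},
  {"tx":-3.4,"ty":-2.4,"tz":0,"rx":0,"ry":0,"rz":0,"gripper":-1},
  {"tx":-3.4,"ty":-2.4,"tz":0,"rx":0,"ry":0,"rz":0,"gripper":-1},
  {"tx":-3.4,"ty":-2.4,"tz":0,"rx":0,"ry":0,"rz":0,"gripper":-1},
  {"tx":-3.4,"ty":-2.4,"tz":0,"rx":0,"ry":0,"rz":0,"gripper":-1},
  {"tx":-3.4,"ty":-2.4,"tz":0,"rx":0,"ry":0,"rz":0,"gripper":-1},
  {"tx":-3.4,"ty":-2.4,"tz":0,"rx":0,"ry":0,"rz":0,"gripper":-1},
  {"tx":-3.4,"ty":-2.4,"tz":0,"rx":0,"ry":0,"rz":0,"gripper":-1},
  {"tx":-3.1,"ty":-2.4,"tz":0,"rx":0,"ry":0,"rz":0,"gripper":-1},
], squeeze=20)

```text
clock: 2.7
eef_pos: [513.0, 122.1, 231.5]
tcp_rot: [3.141, 0.001, 2.685]
contact_force: [0.7, 0.0, 0.6]
opening: -0.004
```

Call:
move_arm([
  {"tx":0,"ty":0,"tz":0,"rx":0,"ry":0,"rz":7.45,"gripper":-1},
  {"tx":0,"ty":0,"tz":0,"rx":0,"ry":0,"rz":7.45,"gripper":-1},
  {"tx":0,"ty":0,"tz":0,"rx":0,"ry":0,"rz":7.45,"gripper":-1},
  {"tx":0,"ty":0,"tz":0,"rx":0,"ry":0,"rz":7.45,"gripper":-1},
  {"tx":0,"ty":0,"tz":0,"rx":0,"ry":0,"rz":7.45,"gripper":-1},
  {"tx":0,"ty":0,"tz":0,"rx":0,"ry":0,"rz":7.45,"gripper":-1},
  {"tx":0,"ty":0,"tz":0,"rx":0,"ry":0,"rz":0,"gripper":-1},
], squeeze=20)

```text
clock: 3.4
eef_pos: [512.2, 123.8, 231.4]
tcp_rot: [3.141, 0.0, 1.903]
contact_force: [-0.3, -0.4, 1.2]
opening: -0.002
```

Run:
```python
from h import *
delta([511.2,125,115],.334+np.pi/2)
im,d=r.grab_frame("wrist"); cv2.imwrite("pics/w2.png",im[:,:,::-1])
print(r.sense()['opening'],r.sense()['qpos'].round(2),[(o['location'],o['confidence']) for o in r.place_of("pawl_tab","wrist")])
```

```text
t 3.4 pos [512.2 123.8 231.4] rot [3.141 0.    1.903] F [-0.3 -0.4  1.2]
tool delta cm [ 0.14 -0.05 11.64]
turn deg [ 0.   0.  -0.1]
0.002159547739722666 [ 0.23  0.2   1.84 -0.    1.1  -0.1 ] [([191.9, 325.8], 0.62)]
```

View pics/w2.png

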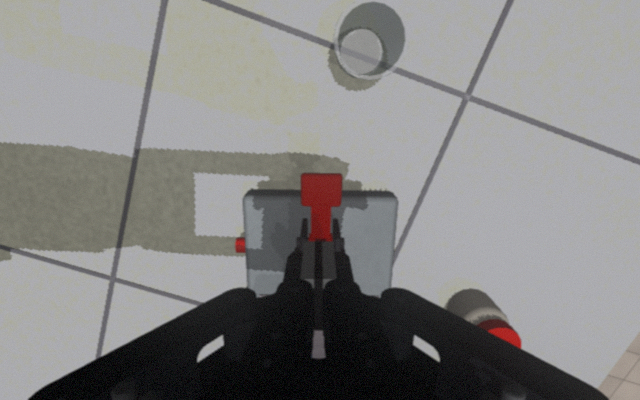

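The wrist view shows the gripper shut and the red tab at about (189,321), lined up with the tool; the beaker, jar and station edges are clear. I'll descend now.

Call:
move_arm([
  {"tx":0.14,"ty":0,"tz":3.9,"rx":0,"ry":0,"rz":0,"gripper":-1},
  {"tx":0,"ty":0,"tz":3.9,"rx":0,"ry":0,"rz":0,"gripper":-1},
  {"tx":0,"ty":0,"tz":3,"rx":0,"ry":0,"rz":0,"gripper":-1},
  {"tx":0,"ty":0,"tz":1,"rx":0,"ry":0,"rz":0,"gripper":-1},
  {"tx":0,"ty":0,"tz":1,"rx":0,"ry":0,"rz":0,"gripper":-1},
  {"tx":0,"ty":0,"tz":0.6,"rx":0,"ry":0,"rz":0,"gripper":-1},
  {"tx":0,"ty":0,"tz":0.6,"rx":0,"ry":0,"rz":0,"gripper":-1},
  {"tx":0,"ty":0,"tz":0,"rx":0,"ry":0,"rz":0,"gripper":-1},
], squeeze=20)

```text
clock: 4.3
eef_pos: [512.1, 125.2, 91.5]
tcp_rot: [3.141, 0.0, 1.905]
contact_force: [0.5, -0.3, 0.7]
opening: -0.004
```

Call:
move_arm([
  {"tx":0,"ty":0,"tz":0.5,"rx":0,"ry":0,"rz":0,"gripper":-1},
  {"tx":0,"ty":0,"tz":0.5,"rx":0,"ry":0,"rz":0,"gripper":-1},
], squeeze=20)

```text
clock: 4.5
eef_pos: [512.4, 125.4, 81.7]
tcp_rot: [3.14, -0.0, 1.905]
contact_force: [0.5, 1.2, 2.4]
opening: -0.001
```

Call:
move_arm([
  {"tx":0,"ty":0,"tz":0.4,"rx":0,"ry":0,"rz":0,"gripper":-1},
  {"tx":0,"ty":0,"tz":0.3,"rx":0,"ry":0,"rz":0,"gripper":-1},
], squeeze=20)

```text
clock: 4.7
eef_pos: [512.1, 125.1, 74.2]
tcp_rot: [3.141, 0.0, 1.905]
contact_force: [2.0, 1.9, 5.5]
opening: -0.001
```

Run:
```python
from h import *
delta([511.2,125,72])
im,d=r.grab_frame("side"); cv2.imwrite("pics/s3.png",cv2.resize(im[160:320,190:410,::-1],None,fx=3.5,fy=3.5))
```

```text
t 4.7 pos [512.1 125.1  74.2] rot [3.141 0.    1.905] F [2.  1.9 5.5]
tool delta cm [ 0.02 -0.09  0.22]
```

View pics/s3.png

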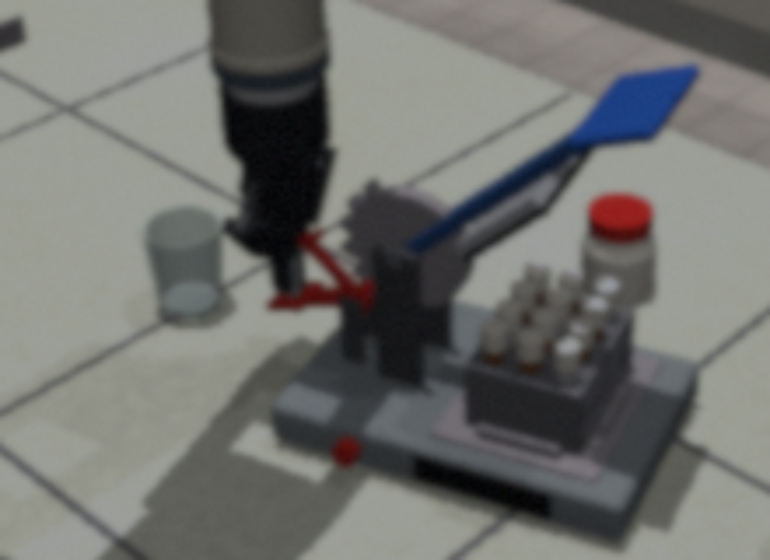

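The tab (crop 285,300) is down and the pawl nose (305,240) is clear of the teeth. I'll press on to the stop.

Call:
move_arm([
  {"tx":0,"ty":0,"tz":0.3,"rx":0,"ry":0,"rz":0,"gripper":-1},
  {"tx":0,"ty":0,"tz":0,"rx":0,"ry":0,"rz":0,"gripper":-1},
], squeeze=20)

```text
clock: 4.95
eef_pos: [512.4, 125.5, 72.7]
tcp_rot: [3.14, 0.0, 1.905]
contact_force: [-3.9, 1.5, 21.5]
opening: -0.001
```

The stop is reached at 21 N. Next I'll retreat straight up and go over the paddle.

Call:
move_arm([
  {"tx":0,"ty":0,"tz":-1.5,"rx":0,"ry":0,"rz":0,"gripper":-1},
  {"tx":0,"ty":0,"tz":-4.5,"rx":0,"ry":0,"rz":0,"gripper":-1},
  {"tx":0,"ty":0,"tz":-4.5,"rx":0,"ry":0,"rz":0,"gripper":-1},
  {"tx":0,"ty":0,"tz":-4.5,"rx":0,"ry":0,"rz":0,"gripper":-1},
  {"tx":0,"ty":0,"tz":-4.5,"rx":0,"ry":0,"rz":0,"gripper":-1},
  {"tx":0,"ty":0,"tz":-4.5,"rx":0,"ry":0,"rz":0,"gripper":-1},
  {"tx":0,"ty":0,"tz":-4,"rx":0,"ry":0,"rz":0,"gripper":-1},
  {"tx":0,"ty":0,"tz":0,"rx":0,"ry":0,"rz":0,"gripper":-1},
], squeeze=20)

```text
clock: 5.75
eef_pos: [513.7, 125.5, 356.9]
tcp_rot: [3.133, 0.001, 1.905]
contact_force: [2.0, -0.0, 0.4]
opening: 0.001
```

Call:
move_arm([
  {"tx":-4.3,"ty":0,"tz":0,"rx":0,"ry":0,"rz":0,"gripper":-1},
  {"tx":-4.3,"ty":0,"tz":0,"rx":0,"ry":0,"rz":0,"gripper":-1},
  {"tx":-4.3,"ty":0,"tz":0,"rx":0,"ry":0,"rz":0,"gripper":-1},
  {"tx":-4.3,"ty":0,"tz":0,"rx":0,"ry":0,"rz":0,"gripper":-1},
  {"tx":-4.3,"ty":0,"tz":0,"rx":0,"ry":0,"rz":0,"gripper":-1},
  {"tx":-4.2,"ty":0,"tz":0,"rx":0,"ry":0,"rz":0,"gripper":-1},
  {"tx":0,"ty":0,"tz":0,"rx":0,"ry":0,"rz":0,"gripper":-1},
], squeeze=20)

```text
clock: 6.45
eef_pos: [596.2, -122.0, 349.5]
tcp_rot: [-3.139, 0.001, 1.901]
contact_force: [1.1, 0.3, 0.4]
opening: 0.0
```

```bash
cat > plan.py <<'E'
import numpy as np
def pad(q,off=0):  # station y,z of the paddle point
    a=.8-q; c,s=np.cos(a),np.sin(a); return 90-217*c+4*s, 138+217*s+4*c
E
python3 - <<'E'
from h import *; from plan import pad
im,d=r.grab_frame("top"); cv2.imwrite("pics/t4.png",cv2.resize(im[140:300,240:460,::-1],None,fx=3.5,fy=3.5))
for q in ("pawl_tab","paddle"):
  for o in r.place_of(q,"top")[:1]:
    y,x=o['location']; print(q,o['confidence'],P("top",y,x,med(d,y,x)))
delta([595,-116,295],.334+np.pi/2)
o0=np.array([573,-52.7])
for q in np.arange(.05,.84,.05): y,z=pad(q); print(round(q,2),round(y,1),round(z,1),(o0+y*np.array([-.328,.945])).round(1))
E
```

```text
pawl_tab 0.8 [518.84564162 116.64838627  75.83734941]
paddle 0.7 [507.60537418 -42.08988459 722.61404298]
t 6.6 pos [ 595.2 -117.5  350.1] rot [-3.140e+00 -2.000e-03  1.904e+00] F [ 0.3  0.4 -0.2]
tool delta cm [0.14 0.04 5.51]
turn deg [-0.1 -0.1 -0.1]
0.05 -66.0 288.8 [ 594.7 -115.1]
0.1 -73.4 280.9 [ 597.1 -122.1]
0.15 -80.3 272.5 [ 599.3 -128.6]
0.2 -86.8 263.8 [ 601.5 -134.8]
0.25 -92.9 254.8 [ 603.5 -140.5]
0.3 -98.5 245.5 [ 605.3 -145.8]
0.35 -103.7 236.0 [ 607.  -150.7]
0.4 -108.3 226.2 [ 608.5 -155.1]
0.45 -112.5 216.2 [ 609.9 -159. ]
0.5 -116.1 205.9 [ 611.1 -162.4]
0.55 -119.3 195.6 [ 612.1 -165.4]
0.6 -121.9 185.0 [ 613.  -167.9]
0.65 -124.0 174.4 [ 613.7 -169.8]
0.7 -125.5 163.6 [ 614.2 -171.3]
0.75 -126.5 152.8 [ 614.5 -172.3]
0.8 -127.0 142.0 [ 614.7 -172.7]
```

View pics/t4.png

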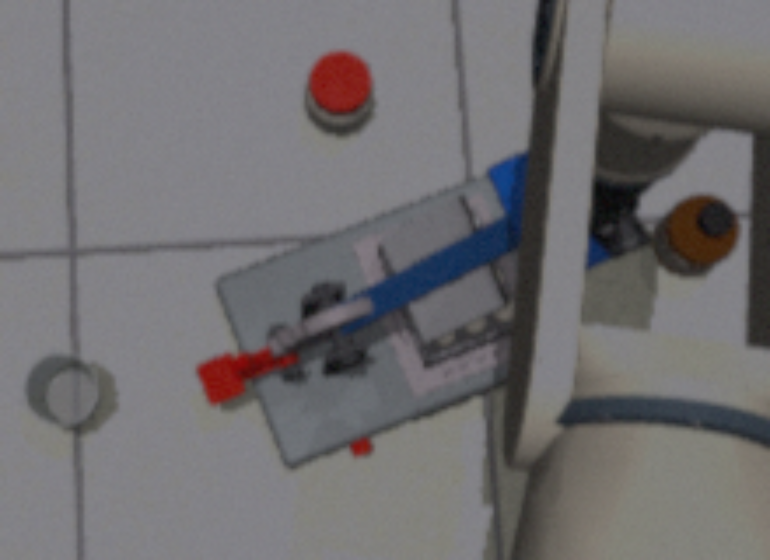

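The top view shows the pawl tab staying down (network z≈76; it was 101) and the blue paddle partly under the wrist, with the bottle just beyond it. I'll go down to contact and then follow the arc.

Call:
move_arm([
  {"tx":0,"ty":0,"tz":4,"rx":0,"ry":0,"rz":0,"gripper":-1},
  {"tx":-0.2,"ty":0,"tz":1.5,"rx":0,"ry":0,"rz":0,"gripper":-1},
  {"tx":-0.3,"ty":0,"tz":0.7,"rx":0,"ry":0,"rz":0,"gripper":-1},
  {"tx":-0.4,"ty":0,"tz":0.8,"rx":0,"ry":0,"rz":0,"gripper":-1},
  {"tx":-0.7,"ty":0,"tz":0.8,"rx":0,"ry":0,"rz":0,"gripper":-1},
  {"tx":-0.65,"ty":0,"tz":0.9,"rx":0,"ry":0,"rz":0,"gripper":-1},
], squeeze=20)

```text
clock: 7.2
eef_pos: [603.9, -139.2, 264.7]
tcp_rot: [3.14, 0.0, 1.905]
contact_force: [-0.8, 2.5, 3.0]
opening: 0.003
```

Call:
move_arm([
  {"tx":-0.4,"ty":0,"tz":0.9,"rx":0,"ry":0,"rz":0,"gripper":-1},
  {"tx":-0.5,"ty":0,"tz":0.95,"rx":0,"ry":0,"rz":0,"gripper":-1},
  {"tx":-0.5,"ty":0,"tz":1,"rx":0,"ry":0,"rz":0,"gripper":-1},
  {"tx":-0.4,"ty":0,"tz":1,"rx":0,"ry":0,"rz":0,"gripper":-1},
], squeeze=20)

```text
clock: 7.6
eef_pos: [610.5, -157.9, 226.1]
tcp_rot: [3.14, 0.003, 1.904]
contact_force: [0.6, -3.5, 5.2]
opening: 0.004
```

Call:
move_arm([
  {"tx":-0.3,"ty":0,"tz":1,"rx":0,"ry":0,"rz":0,"gripper":-1},
  {"tx":-0.3,"ty":0,"tz":1,"rx":0,"ry":0,"rz":0,"gripper":-1},
  {"tx":-0.2,"ty":0,"tz":1,"rx":0,"ry":0,"rz":0,"gripper":-1},
], squeeze=20)

```text
clock: 7.9
eef_pos: [613.5, -165.8, 196.2]
tcp_rot: [3.139, 0.004, 1.904]
contact_force: [2.2, -5.4, 6.1]
opening: 0.0
```

Contact is steady at about 6 N, well past the teeth (z 196, q≈0.55). I'll continue down.

Call:
move_arm([
  {"tx":-0.2,"ty":0,"tz":1,"rx":0,"ry":0,"rz":0,"gripper":-1},
  {"tx":-0.2,"ty":0,"tz":1,"rx":0,"ry":0,"rz":0,"gripper":-1},
  {"tx":-0.1,"ty":0,"tz":1,"rx":0,"ry":0,"rz":0,"gripper":-1},
  {"tx":-0.1,"ty":0,"tz":0.8,"rx":0,"ry":0,"rz":0,"gripper":-1},
], squeeze=20)

```text
clock: 8.3
eef_pos: [615.5, -171.4, 157.9]
tcp_rot: [3.139, 0.004, 1.904]
contact_force: [1.6, -5.3, 4.1]
opening: 0.001
```

Call:
move_arm([
  {"tx":0,"ty":0,"tz":0.4,"rx":0,"ry":0,"rz":0,"gripper":-1},
  {"tx":0,"ty":0,"tz":0.3,"rx":0,"ry":0,"rz":0,"gripper":-1},
], squeeze=20)

```text
clock: 8.5
eef_pos: [615.3, -171.3, 150.9]
tcp_rot: [3.139, 0.004, 1.905]
contact_force: [1.7, -7.1, 4.1]
opening: -0.002
```

Call:
move_arm([
  {"tx":0,"ty":0,"tz":0.3,"rx":0,"ry":0,"rz":0,"gripper":-1},
  {"tx":0,"ty":0,"tz":0,"rx":0,"ry":0,"rz":0,"gripper":-1},
], squeeze=20)

```text
clock: 8.7
eef_pos: [615.2, -171.1, 147.8]
tcp_rot: [3.139, 0.003, 1.904]
contact_force: [1.6, -3.5, 1.9]
opening: 0.005
```

Call:
move_arm([
  {"tx":0,"ty":0,"tz":0.2,"rx":0,"ry":0,"rz":0,"gripper":-1},
  {"tx":0,"ty":0,"tz":0,"rx":0,"ry":0,"rz":0,"gripper":-1},
], squeeze=20)

```text
clock: 8.9
eef_pos: [615.2, -171.1, 146.5]
tcp_rot: [3.139, 0.004, 1.905]
contact_force: [0.9, -6.6, 5.3]
opening: -0.0
```

Call:
move_arm([
  {"tx":0,"ty":0,"tz":0.2,"rx":0,"ry":0,"rz":0,"gripper":-1},
  {"tx":0,"ty":0,"tz":0,"rx":0,"ry":0,"rz":0,"gripper":-1},
], squeeze=20)

```text
clock: 9.1
eef_pos: [615.4, -171.2, 146.2]
tcp_rot: [3.139, 0.004, 1.905]
contact_force: [-2.8, -5.6, 18.0]
opening: -0.002
```

Run:
```python
from h import *
delta([615,-171,142])
im,d=r.grab_frame("side"); cv2.imwrite("pics/s5.png",cv2.resize(im[160:320,230:450,::-1],None,fx=3.5,fy=3.5))
```

```text
t 9.1 pos [ 615.4 -171.2  146.2] rot [3.139 0.004 1.905] F [-2.8 -5.6 18. ]
tool delta cm [ 0.03 -0.04  0.42]
```

View pics/s5.png

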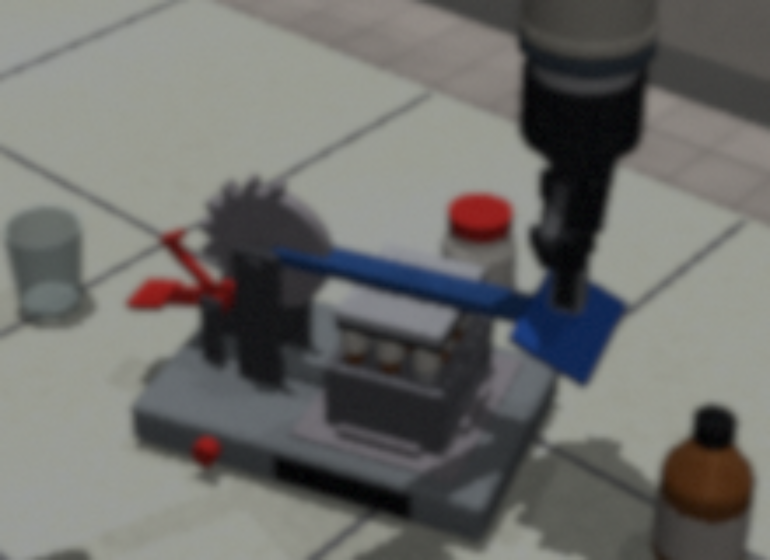

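The pad lies on the caps (crop 390,310), the force jumped to 18 N at the predicted height, and the pawl (150,292) is still down. I'll move clear upwards.

Call:
move_arm([
  {"tx":0,"ty":0,"tz":-1,"rx":0,"ry":0,"rz":0,"gripper":-1},
  {"tx":0,"ty":0,"tz":-4,"rx":0,"ry":0,"rz":0,"gripper":-1},
  {"tx":0,"ty":0,"tz":-4.5,"rx":0,"ry":0,"rz":0,"gripper":-1},
  {"tx":0,"ty":0,"tz":-4.5,"rx":0,"ry":0,"rz":0,"gripper":-1},
  {"tx":0,"ty":0,"tz":-4,"rx":0,"ry":0,"rz":0,"gripper":-1},
  {"tx":0,"ty":0,"tz":0,"rx":0,"ry":0,"rz":0,"gripper":-1},
  {"tx":0,"ty":0,"tz":0,"rx":0,"ry":0,"rz":0,"gripper":-1},
], squeeze=20)

```text
clock: 9.85
eef_pos: [614.1, -169.3, 324.4]
tcp_rot: [3.14, 0.001, 1.905]
contact_force: [-0.0, 0.6, -0.9]
opening: -0.005
```

Run:
```python
from h import *
np.set_printoptions(precision=1,suppress=True)
delta([615,-171,142])
im,d=r.grab_frame("side"); cv2.imwrite("pics/s6.png",cv2.resize(im[160:320,230:450,::-1],None,fx=3.5,fy=3.5))
for q in ("paddle","pawl_tab","tube_rack","amber_bottle","beaker","white_jar"):
  for o in r.place_of(q,"side")[:1]:
    y,x=o['location']; print(q,o['confidence'],P("side",y,x,med(d,y,x)))
hsv=cv2.cvtColor(im,cv2.COLOR_RGB2HSV)
for o in r.cut_out("hold_arm","side")[:1]:
    m=o['mask']&(d>0)&(abs(hsv[:,:,0].astype(int)-113)<15)&(hsv[:,:,1]>130)
    ys,xs=np.nonzero(m); X=np.array([P("side",y,x,d[y,x]) for y,x in zip(ys,xs)])
    sy=(X[:,:2]-[573,-52.7])@[-.328,.945]
    for a in range(-150,100,20):
        k=(sy>a)&(sy<a+20)
        if k.sum()>5: print(a+10,k.sum(),np.median(X[k,2]))
```

```text
t 9.85 pos [ 614.1 -169.3  324.4] rot [3.1 0.  1.9] F [-0.   0.6 -0.9]
tool delta cm [-0.2  0.  18.2]
paddle 0.78 [ 623.9 -171.3  142.2]
pawl_tab 0.59 [580.4 225.7   1.4]
tube_rack 0.67 [ 540.7 -102.8   88.3]
amber_bottle 0.64 [ 590.2 -291.4   26.9]
white_jar 0.76 [ 597.1 -108.6  144.5]
-140 246 137.9060978515081
-120 249 146.0973848369522
-100 93 150.8897247913119
-80 66 143.8094742076597
-60 64 143.69818970974808
-40 59 143.77855456747295
-20 55 143.920973499873
0 58 144.08703908775263
20 52 144.1654252180171
40 40 143.525585943796
60 33 142.08883704312396
80 10 142.67143741521602
```

View pics/s6.png

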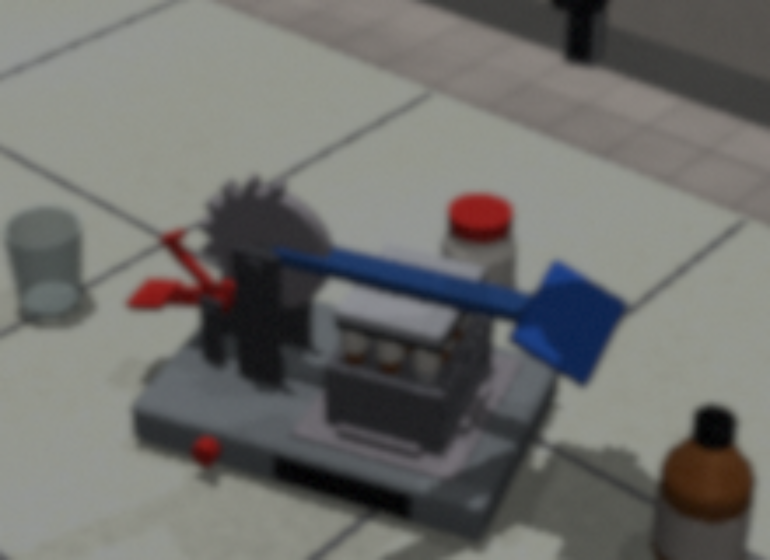

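The arm is level (top at 144 mm all along), the pad is on the caps, the pawl tab is down and the hand is clear. I'll hand it in.

```bash
python3 -c "
from rig import r
print(r.sign_off())"
```

```text
the job is handed in; nothing more can be done
None
```

The job is done and handed in at about 10 s on the robot's clock. With the gripper shut, I pressed the red tab to its stop (21 N, fingertip at 73 mm). Then I pushed the blue arm down by its paddle until the force jumped from about 5 to 18 N at the height predicted for level. The hand then moved straight up, about 180 mm above the paddle.

**Arm:** the last side picture shows the pad on the tube caps and the hand clear. The arm's top measured 142–144 mm along its length, apart from one 151 mm reading near the paddle, so it is level.

**Pawl:** that picture shows the tab still down and its nose clear of the teeth.

**Rack and glassware:** the rack, bottle, jar and beaker look unmoved. The bottle's measured position agreed with the start to within 2 mm, and the rack's reading to within about 7 mm.

**Checks that failed:** in that last picture the network put the pawl tab on bare bench (z≈1 mm) and the white jar on the arm, and it missed the beaker. I discarded those readings and relied on the picture. An earlier top view, taken after the press, had put the tab at about 76 mm, which agrees with fully pressed.

**Refused calls:** my first two move calls came back as "invalid input" and moved nothing. Giving every key and a squeeze value fixed it.

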